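# Sweep a taken draughtsman through the sprung gate

### The job

A walnut draughtsman lies on the raised plywood deck of the captured-piece tray. Push the self-closing gate open with one finger and keep holding it open while the other finger pushes the draughtsman over the edge, so that it drops into the bin behind the gate; the piece must not be used to push the gate, nor be struck by it. Only push the piece gently, never pinch or lift it, then take the fingers away so that the gate swings shut, and leave the things standing around the tray where they are.

Things in the scene. Friction and masses are not known exactly. Their poses are not given: they have to be found in the camera images.
- tray: Birch plywood captured-piece tray, fixed to the shelf. Origin: at shelf level under the gate line, mid-opening; x points through the gate into the bin, y to the gate's hinge side, z up. Front part is a raised flat deck, top 55 mm above the shelf, x -160 to 0, y -75 to +75 mm, with no rim on any side; behind it the open bin. No roof or lintel: fingers can pass through the opening from above.
- bin (a point): Centre of the bin's inner floor (tray x 67, y 0, z 6 mm). Bin inside: x 0 to 135, y -60 to +60 mm; walls 8 to 10 mm thick, tops 71 mm above the shelf. At tray x = 0 the deck ends in a sheer 49 mm drop into the bin. The gate's hinge post stands at tray x -3 to +11, y +62 to +74 mm, 95 mm tall.
- gate (a joint): Angle of the grey sprung gate: 0 = shut, up to 1.65 rad; opens only into the bin (free end swings to tray +x; positive about tray +z). A spring shuts it in under a second when let go: closing torque 0.06 Nm shut, 0.11 Nm at 1 rad (2 to 4 N on a finger 30 mm from the hinge; 0.7 N is enough near the free end).
- gate_end (a point): Middle of the gate's free end, 112 mm from the hinge pin. The gate is an upright panel 110 mm long, 5 mm thick, 32 mm high, from 59 to 91 mm above the shelf (4 mm clear of the deck), on a vertical pin at tray x +4, y +57 mm. Shut, it closes the opening from y +55 to -55 mm at x +4 mm.
- piece: The walnut draughtsman to be put away: a flat round disc, 34 mm diameter, 14 mm thick, about 20 g, lying flat on the deck before the gate; origin at the centre of its thickness and disc, so 7 mm above the deck; z is its axis. Two like pieces already lie in the bin.
- king: Bystander: walnut chess king, base 38 mm diameter, 95 mm tall, upright on the shelf on the hinge side of the tray. Origin under its base.
- ruin: Bystander: grey resin ruined wall on a 100 x 45 mm base, up to 76 mm tall, on the shelf on the rail side of the tray. Origin under its base.
- case: Bystander: clear acrylic box with clip-on lid, 104 x 87 x 50 mm, on the shelf on the hinge side of the tray. Origin under its base.
- hill: Bystander: green plastic hill piece, 110 mm diameter, 32 mm tall, on the shelf on the rail side of the tray. Origin under its base.
Things that resemble listed ones, but are neither listed nor needed, are in the scene too. What is shaped like the piece but red or yellow is not meant.

How it is judged:
On the way, in this order (a step that is already met when the one before it is completed fails the run):
1. a finger holds the gate open while the piece is still on the deck before the gate (value of joint gate above 0.35 rad and contact force between the fingers and gate above 0.2 N and x of piece in the frame of tray below -0.012 m and height (world z) of piece above 0.055 m), for 0.1 s.
2. the piece passes the gate line while a finger still holds the gate open (value of joint gate above 0.35 rad and contact force between the fingers and gate above 0.2 N and x of piece in the frame of tray between 0 and 0.06 m and y of piece in the frame of tray between -0.06 and 0.06 m).
At the end, for the whole second after the job is handed in: The draughtsman lies in the bin behind the gate (its centre inside the bin's walls and less than 50 mm above the shelf) at rest, the gate has swung shut (under 0.08 rad), and the king, ruin, case and hill are within 15 mm of where they were (value of joint gate below 0.08 rad and height (world z) of piece below 0.05 m and x of piece in the frame of tray between 0 and 0.135 m and y of piece in the frame of tray between -0.06 and 0.06 m and not (distance of king from where it was at the start of the episode above 0.015 m) and not (distance of ruin from where it was at the start of the episode above 0.015 m) and not (distance of case from where it was at the start of the episode above 0.015 m) and not (distance of hill from where it was at the start of the episode above 0.015 m) and linear speed of piece below 0.03 m/s); the robot touches nothing.
It fails at once if the piece pushes the gate or is struck by it (over 0.5 N between them) (contact force between piece and gate above 0.5 N).
It fails at once if the piece is lifted (centre over 17 mm above where it lies on the deck) (height (world z) of piece above 0.079 m).
It fails at once if the piece is pinched or pressed hard (over 15 N from the fingers) (contact force between the fingers and piece above 15 N).
It fails at once if a bystander is knocked away or over (distance of any of king, ruin, case, hill from where it was at the start of the episode above 0.015 m or angle between king's own z axis and vertical above 0.4 rad).
It also fails if it takes over 38 s, if anything falls off the work surface, if the arm or the gripper's body presses on something with over 40 N, if the wrist force passes 120 N, or if a joint passes its speed limit or range.

### The arm

A 7-joint arm with a two-finger parallel gripper is mounted at the origin on the work surface. World frame = base frame: x ahead of the robot, y to its left, z up, the work surface at z = 0. Lengths are in m, angles in rad, forces in N, time in s.
With the tool pointing down it reaches from about 0.425 to 0.925 m from the base axis. Payload 6.8 kg.
Tool frame: the origin (TCP) lies at the centre of the arm's flange, where the gripper is bolted on; the fingertips stand 173 mm ahead of it and the grasp point (between the pads) lies 155 mm ahead of it; z points along the fingers, y is the direction in which the jaws open and shut (so a half turn about z gives the same grasp; the last joint's range is limited). The gripper opens to 85 mm and grips with 20 to 120 N. Pads are 22 mm wide; open, the fingers measure 114 mm over their backs; the gripper's body (76 mm by 85 mm) begins 54 mm behind the grasp point. The pads swing forward as they close: fully open they stand 13 mm farther back than shut.
Start: joints at [1.236, 0.477, 0.022, 1.555, -0.011, 1.109, -0.083], TCP at [0.152, -0.658, 0.405] pointing down, gripper open.
Joint ranges: [-2.96, 2.96], [-0.34, 2.1], [-1.41, 1.46], [0.24, 2.44], [-1.37, 4.51], [0.17, 1.92], [-2.96, 2.96]. Speed limits (rad/s): [2.39, 2.39, 3.14, 3.14, 3.14, 3.14, 3.14].

### API

Orientations are given as a rotation vector (axis times angle).
In Python, from bench import readout, grab_frame, camera_model, r gives the robot as it stands.
- The arm moves only by the tool apply_moves, never from a script. Its argument "deltas" is a list of rows, each an object with "xyz": the shift along the world's x, y, z in m, a list of three; "turn": the turn about the world's z in rad. In form: [{"xyz": [dx, dy, dz], "turn": turn}, ...]. A call has 1 to 12 rows; each row shifts and turns the commanded pose from where the row before left it; what a row does not reach is not made up. A row lasts 1/12 s, in which the tool goes at most 41.7 mm and 7.16 degrees, less where a joint would pass 70% of its speed; a pose out of reach is approached as far as the arm can. A call with a gripper value outside its range is refused whole. "claw" is the gripper's target within -1 to 1 (shut at 1, half-way at 0, fully open at -1), set as the call begins (left out, the last holds). The fingers move at their own pace and stop on an object; "squeeze" is the grip in N (left out, the last holds). Time passes only in rows, so rows that do not move let the fingers close. It gives the time, the measured TCP pose, the force and the opening at its end, in the units of the state.
- readout.get_obs(): the state, without advancing time (a new reading comes with each control period).
- grab_frame(name): name is "scene" or "side" or "wrist"; returns the picture (384x512x3 uint8, red, green, blue); there is no depth.
- camera_model(name): a dict with "intrinsics" (3x3 intrinsics, pixels), "R" (3x3) and "t" (3): a world point X has camera coordinates R X + t. Camera axes: x right, y down, z forward; pixel columns grow to the right and rows downward; lengths in m; the calibration is good to about 2 mm. The wrist camera is an equidistant fisheye: a pixel r from the principal point sees the ray r / f radians off the axis. A picture is of the moment at which its call begins: read the wrist's pose just before it. camera_model takes no time and is no camera call; for the wrist camera it gives the pose at the moment of the call.
- r.hand_in(): hands the job in, once; it reports no verdict.
The state is a dict: "clock": time; "joints": joint angles; "qvel": joint speeds; "tau": joint torques, N m; "tcp_pos": TCP position; "orientation": TCP orientation; "contact_force": force on the tool from outside, world axes, zero at the start; "moment": the same for the moment, N m; "grip_width": finger opening in m.
Only numpy, scipy, OpenCV 4.12 (cv2) and the standard library are available. Lean on these libraries where they do the work, as an engineer would, in place of code of your own. Each camera call takes 0.05 s, during which the arm holds its last target.

## Working session

There is one attempt and no reset: what is moved stays moved. The work goes in short steps, Python scripts to look and compute and a tool call to move; the robot and the scene stay as the last step left them, time stands still between calls to the robot, and variables do not carry over. Pictures are saved under pics/ and viewed, and the job is handed in when it is done.

Besides the shell and the picture viewer there is one more tool, called after "Request:" as name(argument=value, ...), one argument or row to a line, values as JSON. apply_moves: Moves the arm, as the interface text tells. Its arguments: {"type":"object","properties":{"deltas":{"type":"array"},"claw":{"type":"number"},"squeeze":{"type":"number"}},"required":["deltas"]}

```bash
ls; mkdir -p pics
python3 - <<'E'
from bench import readout, grab_frame, camera_model, r
import cv2
print(readout.get_obs())
for n in ("scene","side","wrist"):
    m=camera_model(n);print(n,m)
    cv2.imwrite(f"pics/{n}0.png",cv2.cvtColor(grab_frame(n),cv2.COLOR_RGB2BGR))
E
```

```text
pics
{'clock': 0.0, 'joints': array([ 1.23592726,  0.47778796,  0.02233073,  1.55646124, -0.01148162,
        1.10931703, -0.08310695]), 'qvel': array([-0.00215232, -0.0004149 ,  0.00029102, -0.00041315,  0.0014552 ,
        0.00226886, -0.00090237]), 'tau': array([-5.88177736e-04, -5.96454656e+01,  1.60799492e+00, -2.81204689e+01,
        1.25565694e-02,  9.27569607e-03, -7.05232225e-06]), 'tcp_pos': array([ 0.15170674, -0.65743962,  0.40372927]), 'orientation': array([-3.11961551e+00, -3.55288368e-01,  5.59898413e-04]), 'contact_force': array([ 0.21912949, -0.16909572, -0.61963425]), 'moment': array([-0.04523067,  0.00263211, -0.00263925]), 'grip_width': 0.08515172168498879}
scene {'intrinsics': array([[409.14511327,   0.        , 258.73671425],
       [  0.        , 409.14511327, 183.61101025],
       [  0.        ,   0.        ,   1.        ]]), 'R': array([[ 0.60507145,  0.79614714,  0.00618593],
       [ 0.55068919, -0.41288696, -0.72544178],
       [-0.57500431,  0.44235064, -0.68825573]]), 't': array([-0.37441575, -0.23060454,  1.42721826])}
side {'intrinsics': array([[422.31480554,   0.        , 261.30351446],
       [  0.        , 422.31480554, 191.87717255],
       [  0.        ,   0.        ,   1.        ]]), 'R': array([[ 9.06357431e-01, -4.22511544e-01,  4.49395761e-04],
       [-2.78211640e-01, -5.97609991e-01, -7.51971131e-01],
       [ 3.17985047e-01,  6.81429596e-01, -6.59195886e-01]]), 't': array([-0.5047822 ,  0.24273071,  0.77212052])}
wrist {'intrinsics': array([[297.31863964,   0.        , 257.83843758],
       [  0.        , 297.31863964, 195.62607843],
       [  0.        ,   0.        ,   1.        ]]), 'R': array([[ 0.22375396, -0.97464437, -0.00158779],
       [-0.93791013, -0.21576317,  0.27160787],
       [-0.26506367, -0.05928413, -0.96240669]]), 't': array([-0.6741659 , -0.03452198,  0.37811061])}
```

View pics/scene0.png

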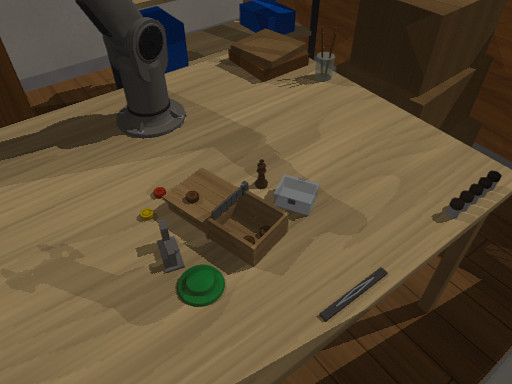

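View pics/side0.png

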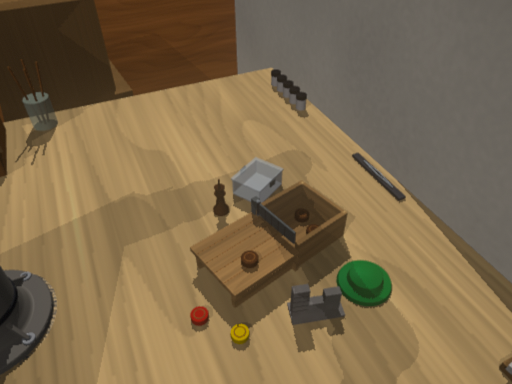

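View pics/wrist0.png

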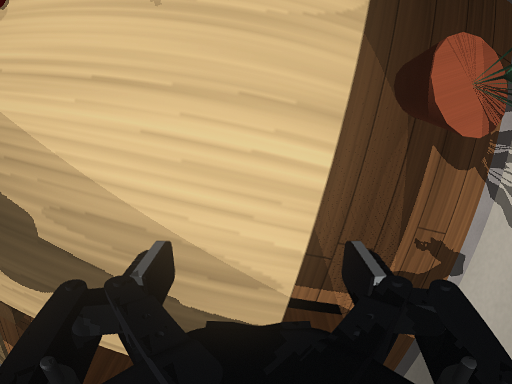

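The scene and side views show the tray at about (225,215) and (270,240), with the piece on the deck at (192,197) and (250,258). I'll zoom in.

Run:
```python
import cv2
a=cv2.imread("pics/scene0.png")[140:310,130:330]; cv2.imwrite("pics/sc_z.png",cv2.resize(a,None,fx=4,fy=3.5,interpolation=cv2.INTER_CUBIC)[:600])
a=cv2.imread("pics/side0.png")[150:350,180:400]; cv2.imwrite("pics/si_z.png",cv2.resize(a,None,fx=3.0,fy=3.0,interpolation=cv2.INTER_CUBIC))
```

```text
(no output)
```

View pics/sc_z.png

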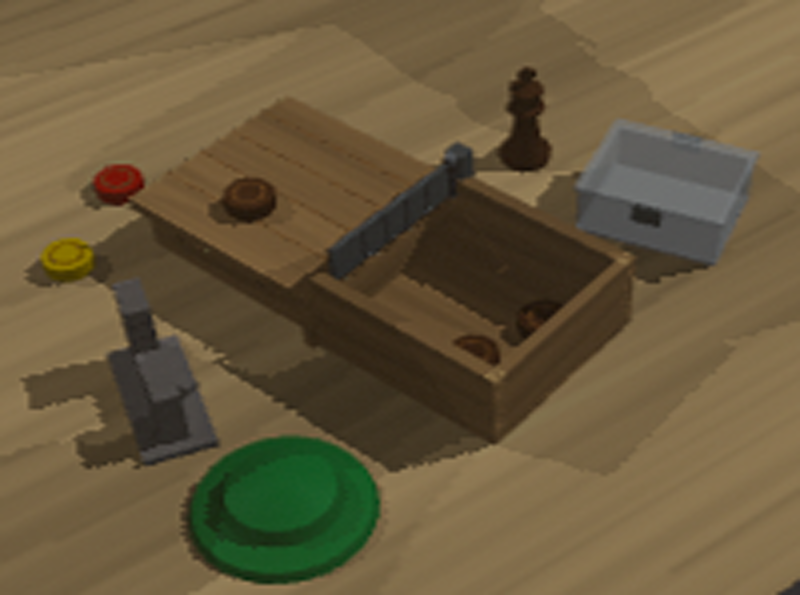

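View pics/si_z.png

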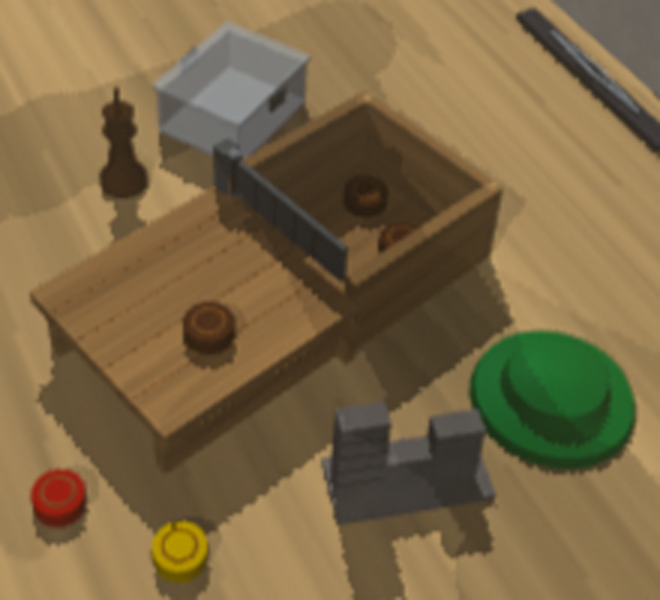

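```bash
cat > h.py <<'E'
import numpy as np
from bench import camera_model
def ray(n,p):
    m=camera_model(n);K,R,t=m["intrinsics"],np.array(m["R"]),np.array(m["t"])
    if n=="wrist":
        d=np.array([(p[0]-K[0,2])/K[0,0],(p[1]-K[1,2])/K[1,1]]);r=np.hypot(*d);v=np.array([*(d/r*np.sin(r)),np.cos(r)])
    else: v=np.linalg.inv(K)@[p[0],p[1],1]
    return -R.T@t, R.T@(v/np.linalg.norm(v))
def onz(n,p,z):
    c,d=ray(n,p);return c+d*(z-c[2])/d[2]
def tri(r1,r2):
    A=np.zeros((3,3));b=np.zeros(3)
    for c,d in (r1,r2):
        P=np.eye(3)-np.outer(d,d);A+=P;b+=P@c
    x=np.linalg.solve(A,b);return x,[np.linalg.norm((np.eye(3)-np.outer(d,d))@(x-c)) for c,d in (r1,r2)]
E
cat > m1.py <<'E'
from h import *
np.set_printoptions(precision=4,suppress=True)
S=lambda x,y:(130+x/4,140+y/3.5); D=lambda x,y:(180+x/3,150+y/3)
P={"A":((130,203),(162,433),.055),"B":((285,97),(33,297),.055),"E":((497,378),(498,187),.071),"F":((632,258),(367,97),.071),"piece":((249,190),(209,317),.069),"gateend_top":((331,250),(347,246),.091),"post":((460,150),(228,146),.095)}
W={}
for k,(s,d,z) in P.items():
    a=onz("scene",S(*s),z);b=onz("side",D(*d),z);x,e=tri(ray("scene",S(*s)),ray("side",D(*d)))
    print(k,a[:2],b[:2],x,max(e));W[k]=(a+b)[:2]/2
# fit tray pose
T={"A":(-.160,-.075),"B":(-.160,.075),"E":(.144,-.069),"F":(.144,.069),"gateend_top":(.004,-.054),"post":(.004,.068)}
Q=np.array([T[k] for k in T]);Y=np.array([W[k] for k in T])
q0,y0=Q.mean(0),Y.mean(0);H=(Q-q0).T@(Y-y0);th=np.arctan2(H[0,1]-H[1,0],H[0,0]+H[1,1])
R=np.array([[np.cos(th),-np.sin(th)],[np.sin(th),np.cos(th)]]);o=y0-R@q0
print("th",th,"o",o);print(Y-(Q@R.T+o))
print("piece tray",R.T@(W["piece"]-o))
for k,s,d in (("king",(525,160),(123,185)),("hill",(285,510),(553,400)),("ruin",(165,430),(410,490)),("case",(660,210),(235,110))):
    for n,p in (("scene",S(*s)),("side",D(*d))): w=onz(n,p,0)[:2];print(k,n,w,R.T@(w-o))
E
python3 m1.py
```

```text
A [ 0.4303 -0.172 ] [ 0.4247 -0.1679] [ 0.4256 -0.1687  0.052 ] 0.0023844495402448357
B [ 0.3883 -0.0288] [ 0.3879 -0.033 ] [ 0.3879 -0.0296  0.0534] 0.0015317163216350086
E [ 0.7139 -0.0856] [ 0.7135 -0.0877] [ 0.714  -0.0862  0.0705] 0.0008088423449368347
F [0.6796 0.0437] [0.6781 0.0377] [0.6797 0.0425 0.0691] 0.0020869192138321477
piece [ 0.4779 -0.1091] [ 0.4818 -0.1086] [ 0.4808 -0.1106  0.0719] 0.000230678533537496
gateend_top [ 0.5784 -0.1089] [ 0.5799 -0.109 ] [ 0.5794 -0.1096  0.092 ] 0.0002029027638399099
post [0.5473 0.0093] [0.5481 0.0076] [0.548  0.0083 0.0952] 0.0007091367361239514
th 0.26387824362077783 o [ 0.5603 -0.0591]
[[ 0.0021  0.0033]
 [ 0.0018 -0.0024]
 [-0.0036  0.0015]
 [-0.0025 -0.0044]
 [ 0.0009  0.0012]
 [ 0.0013  0.0008]]
piece tray [-0.0907 -0.0271]
king scene [0.5027 0.0973] [-0.0148  0.166 ]
king side [0.4971 0.0966] [-0.0204  0.1668]
hill scene [ 0.6833 -0.2148] [ 0.0782 -0.1824]
hill side [ 0.6825 -0.2165] [ 0.0769 -0.1839]
ruin scene [ 0.5857 -0.2393] [-0.0225 -0.1806]
ruin side [ 0.5615 -0.2355] [-0.0449 -0.1706]
case scene [0.6048 0.1376] [0.0943 0.1782]
case side [0.6148 0.1419] [0.1051 0.1798]
```

Request:
apply_moves(
  deltas=[
    {"xyz": [0.019,0.031,-0.005],"turn": 0.107},
    {"xyz": [0.019,0.031,-0.005],"turn": 0.107},
    {"xyz": [0.019,0.031,-0.005],"turn": 0.107},
    {"xyz": [0.019,0.031,-0.005],"turn": 0.107},
    {"xyz": [0.019,0.031,-0.005],"turn": 0.107},
    {"xyz": [0.019,0.031,-0.005],"turn": 0.107},
    {"xyz": [0.019,0.031,-0.005],"turn": 0.107},
    {"xyz": [0.019,0.031,-0.005],"turn": 0.107},
    {"xyz": [0.019,0.031,-0.005],"turn": 0.107},
  ],
  claw=-1,
)

```text
clock: 0.9
tcp_pos: [0.3233, -0.377, 0.3595]
orientation: [2.597, 1.767, -0.0]
contact_force: [1.0, -0.8, -0.1]
grip_width: 0.085
```

Request:
apply_moves(
  deltas=[
    {"xyz": [0.019,0.031,-0.005],"turn": 0.107},
    {"xyz": [0.019,0.031,-0.005],"turn": 0.107},
    {"xyz": [0.019,0.031,-0.005],"turn": 0.107},
    {"xyz": [0.019,0.031,-0.005],"turn": 0.107},
    {"xyz": [0.019,0.031,-0.005],"turn": 0.107},
    {"xyz": [0.019,0.031,-0.005],"turn": 0.107},
    {"xyz": [0.019,0.031,-0.005],"turn": 0.107},
    {"xyz": [0.019,0.031,-0.005],"turn": 0.107},
    {"xyz": [0.002,0.001,-0.005],"turn": 0.101},
    {"xyz": [0,0,0],"turn": 0},
    {"xyz": [0,0,0],"turn": 0},
  ],
)

```text
clock: 1.82
tcp_pos: [0.4764, -0.1301, 0.3142]
orientation: [-1.502, -2.757, 0.001]
contact_force: [-0.6, -0.8, 0.5]
grip_width: 0.0856
```

```bash
cat > look.py <<'E'
import sys,cv2,numpy as np
from bench import readout, grab_frame
from scipy.spatial.transform import Rotation as Ro
np.set_printoptions(precision=4,suppress=True)
tag=sys.argv[1]
o=readout.get_obs();M=Ro.from_rotvec(o["orientation"]).as_matrix()
print(o["clock"],o["tcp_pos"],"y",M[:,1],np.arctan2(M[1,1],M[0,1]),"z",M[:,2],o["contact_force"],o["grip_width"])
for n in sys.argv[2:]:
    cv2.imwrite(f"pics/{n}{tag}.png",cv2.cvtColor(grab_frame(n),cv2.COLOR_RGB2BGR))
E
python3 look.py 1 wrist side scene
```

```text
1.8167 [ 0.4764 -0.1301  0.3142] y [ 0.8402  0.5422 -0.0013] 0.5731029263697072 z [-0.0016  0.0002 -1.    ] [-0.6439 -0.843   0.4512] 0.08559661512127488
```

View pics/wrist1.png

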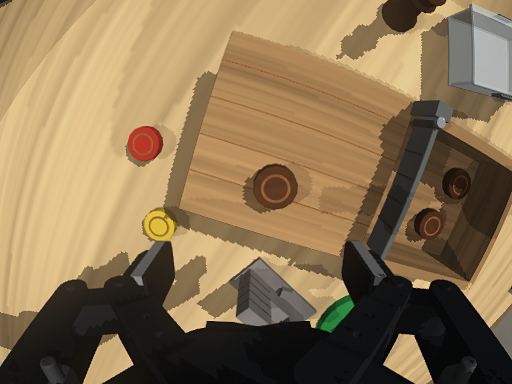

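View pics/side1.png

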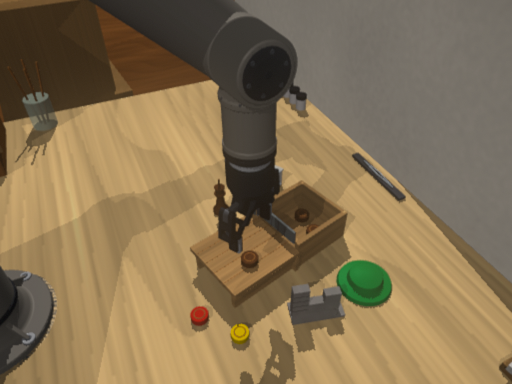

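The wrist view shows the piece at (275,187), the deck's front corners at (232,31) and (180,208), the gate from (435,115) to (376,250), and the fingertips at (160,245) and (355,245). I'll measure from this view.

```bash
cat > m2.py <<'E'
from h import *
import cv2
np.set_printoptions(precision=4,suppress=True)
o=np.array([.5603,-.0591]);th=.2639
R=np.array([[np.cos(th),-np.sin(th)],[np.sin(th),np.cos(th)]])
im=cv2.imread("pics/wrist1.png");hsv=cv2.cvtColor(im,cv2.COLOR_BGR2HSV)
g=im[130:240,225:330];
m=((g[:,:,2]<115)).astype(np.uint8);m=cv2.morphologyEx(m,cv2.MORPH_OPEN,np.ones((5,5)))
c=max(cv2.findContours(m,0,2)[0],key=cv2.contourArea);print(cv2.minEnclosingCircle(c),cv2.boundingRect(c))
for k,p,z,t in (("piece",(276,186),.069,0),("B",(232,31),.055,(-.16,.075)),("A",(180,208),.055,(-.16,-.075)),("gateend",(376,243),.091,(.004,-.054)),("post",(431,112),.095,(.004,.068)),("C",(345,260),.055,(0,-.075))):
    w=onz("wrist",p,z)[:2];print(k,w,R.T@(w-o),t)
x=(130+249/4,140+190/3.5);y=(180+209/3,150+317/3)
print("tri",tri(ray("scene",x),ray("wrist",(276,186))),tri(ray("side",y),ray("wrist",(276,186))))
E
python3 m2.py
python3 -c "
import cv2
a=cv2.imread('pics/side1.png')[170:300,180:360];cv2.imwrite('pics/s1z.png',cv2.resize(a,None,fx=4,fy=4,interpolation=cv2.INTER_CUBIC))
a=cv2.imread('pics/wrist1.png')[0:300,120:512];cv2.imwrite('pics/w1z.png',cv2.resize(a,None,fx=2,fy=2,interpolation=cv2.INTER_CUBIC))"
```

```text
((45.33333206176758, 58.83333206176758), 27.297332763671875) (20, 34, 53, 48)
piece [ 0.4788 -0.111 ] [-0.0922 -0.0288] 0
B [ 0.3869 -0.029 ] [-0.1596  0.0743] (-0.16, 0.075)
A [ 0.4251 -0.1716] [-0.1598 -0.0733] (-0.16, -0.075)
gateend [ 0.5628 -0.1025] [-0.0089 -0.0425] (0.004, -0.054)
post [ 0.5369 -0.0014] [-0.0075  0.0618] (0.004, 0.068)
C [ 0.5711 -0.1361] [-0.0097 -0.0772] (0, -0.075)
tri (array([ 0.4788, -0.1102,  0.0703]), [np.float64(0.0006125589047363181), np.float64(0.000612558904736365)]) (array([ 0.4796, -0.1107,  0.0717]), [np.float64(0.0012835943560860776), np.float64(0.001283594356085983)])
```

View pics/w1z.png

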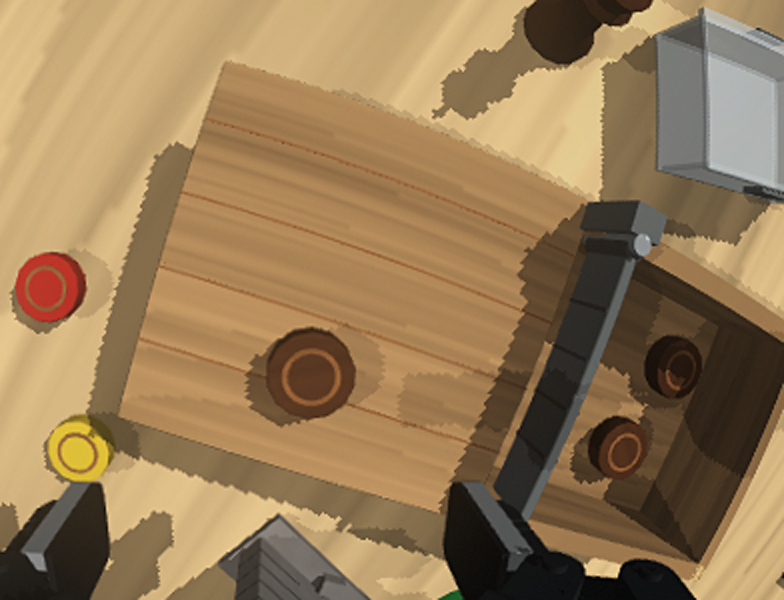

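View pics/s1z.png

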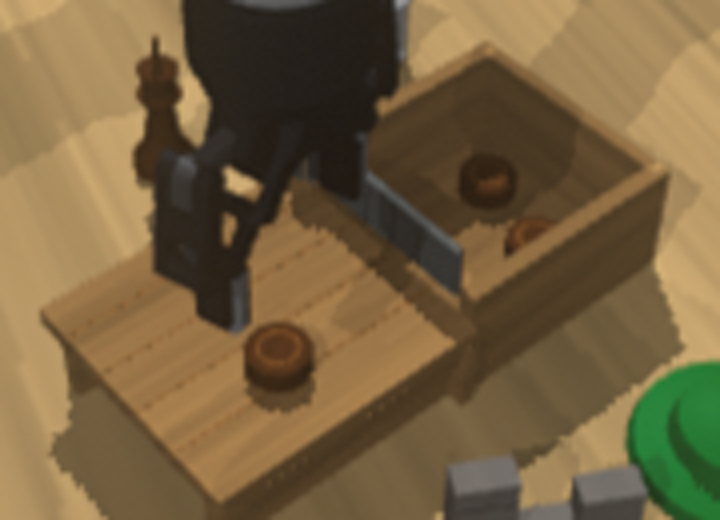

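```bash
cat > m3.py <<'E'
from h import *
np.set_printoptions(precision=4,suppress=True)
o=np.array([.5603,-.0591]);th=.2639
R=np.array([[np.cos(th),-np.sin(th)],[np.sin(th),np.cos(th)]])
Z=lambda x,y:(120+x/2,y/2)
for k,p,z,t in (("piece",(311,376),.069,0),("pin",(643,244),.095,(.004,.057)),("gate top front hinge",(588,243),.091,(.0015,.055)),("gate top bk",(632,262),.091,(.0065,.053)),("gate mid top bk",(573,420),.091,(.0065,0))):
    w=onz("wrist",Z(*p),z)[:2];print(k,w,R.T@(w-o),t)
for z in (.14,.147,.154,.16):
  w=onz("side",(180+240/4,170+328/4),z); print(z,w,"rel tcp along y",(w[:2]-[.4764,-.1301])@[.8402,.5422],"perp",(w[:2]-[.4764,-.1301])@[-.5422,.8402])
E
python3 m3.py
```

```text
piece [ 0.4793 -0.1125] [-0.0921 -0.0304] 0
pin [ 0.5486 -0.0013] [0.0038 0.0589] (0.004, 0.057)
gate top front hinge [ 0.5313 -0.0145] [-0.0164  0.0506] (0.0015, 0.055)
gate top bk [ 0.5509 -0.0082] [0.0042 0.0516] (0.0065, 0.053)
gate mid top bk [ 0.5673 -0.0689] [ 0.0042 -0.0113] (0.0065, 0)
0.14 [ 0.447  -0.1496  0.14  ] rel tcp along y -0.0352604877089573 perp -0.0004916760697288989
0.147 [ 0.4449 -0.1553  0.147 ] rel tcp along y -0.04010553662683577 perp -0.004080092297200936
0.154 [ 0.4428 -0.1609  0.154 ] rel tcp along y -0.04495058554471424 perp -0.007668508524672971
0.16 [ 0.441  -0.1658  0.16  ] rel tcp along y -0.04910348461718156 perp -0.010744293862506147
```

Request:
apply_moves(
  deltas=[
    {"xyz": [0.0095,0.015,0],"turn": 0.005},
    {"xyz": [0.0095,0.015,0],"turn": 0},
    {"xyz": [0,0,-0.02],"turn": 0},
    {"xyz": [0,0,-0.02],"turn": 0},
    {"xyz": [0,0,-0.015],"turn": 0},
    {"xyz": [0,0,0],"turn": 0},
    {"xyz": [0,0,0],"turn": 0},
    {"xyz": [0,0,0],"turn": 0},
  ],
)

```text
clock: 2.63
tcp_pos: [0.496, -0.1003, 0.2607]
orientation: [1.494, 2.762, 0.0]
contact_force: [-0.7, -0.2, 0.4]
grip_width: 0.0857
```

```bash
python3 look.py 2 wrist side
python3 -c "
import cv2
a=cv2.imread('pics/side2.png')[170:300,180:360];cv2.imwrite('pics/s2z.png',cv2.resize(a,None,fx=4,fy=4,interpolation=cv2.INTER_CUBIC))"
```

```text
2.6333 [ 0.496  -0.1003  0.2607] y [0.8369 0.5474 0.0007] 0.5792199477739671 z [ 0.0012 -0.0005 -1.    ] [-0.6617 -0.1537  0.4411] 0.0856807030615441
```

View pics/s2z.png

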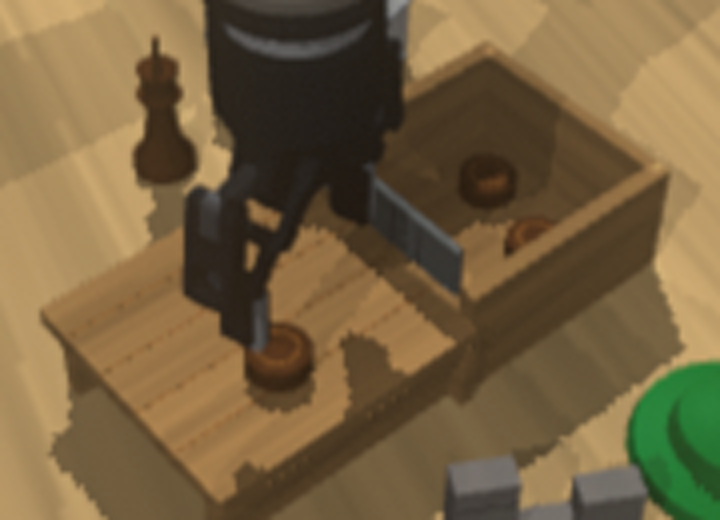

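View pics/wrist2.png

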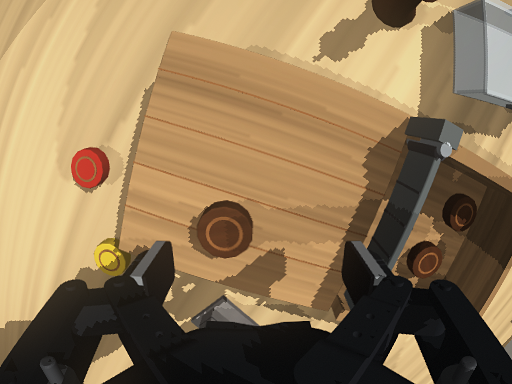

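In the wrist view the piece is at (223,232), between and below the fingers. The front finger, near (350,250), is just ahead of the gate.

```bash
cat > m4.py <<'E'
from h import *
np.set_printoptions(precision=4,suppress=True)
w=onz("wrist",(223,232.5),.069)[:2];d=w-[.496,-.1003];u=np.array([.8369,.5474])
print(w,"along",d@u,"perp",d@[-u[1],u[0]])
o=np.array([.5603,-.0591]);th=.2639
R=np.array([[np.cos(th),-np.sin(th)],[np.sin(th),np.cos(th)]])
print(R.T@(w-o))
w=onz("wrist",(447,148),.095)[:2];print("pin",R.T@(w-o))
for s in(-.0428,.057): print(R.T@(np.array([.496,-.1003])+u*s-o))
E
python3 m4.py
```

```text
[ 0.4788 -0.1107] along -0.020063072582663946 perp 0.0007182317411589247
[-0.0921 -0.0285]
pin [0.0041 0.0613]
[-0.1135 -0.0363]
[-0.0186 -0.0053]
```

Request:
apply_moves(
  deltas=[
    {"xyz": [0,0,-0.012],"turn": 0},
    {"xyz": [0,0,-0.012],"turn": 0},
    {"xyz": [0,0,-0.01],"turn": 0},
    {"xyz": [0,0,-0.005],"turn": 0},
    {"xyz": [0,0,0],"turn": 0},
    {"xyz": [0,0,0],"turn": 0},
    {"xyz": [0,0,0],"turn": 0},
  ],
)

```text
clock: 3.32
tcp_pos: [0.496, -0.0996, 0.2208]
orientation: [1.492, 2.765, 0.0]
contact_force: [0.1, -0.1, 0.6]
grip_width: 0.0854
```

```bash
python3 look.py 3 wrist side
python3 -c "
import cv2
a=cv2.imread('pics/side3.png')[170:300,180:360];cv2.imwrite('pics/s3z.png',cv2.resize(a,None,fx=4,fy=4,interpolation=cv2.INTER_CUBIC))"
```

```text
3.3167 [ 0.496  -0.0996  0.2208] y [0.8358 0.549  0.0002] 0.5811765249664088 z [ 0.0001  0.0001 -1.    ] [ 0.0669 -0.0698  0.6293] 0.08537039863117345
```

View pics/s3z.png

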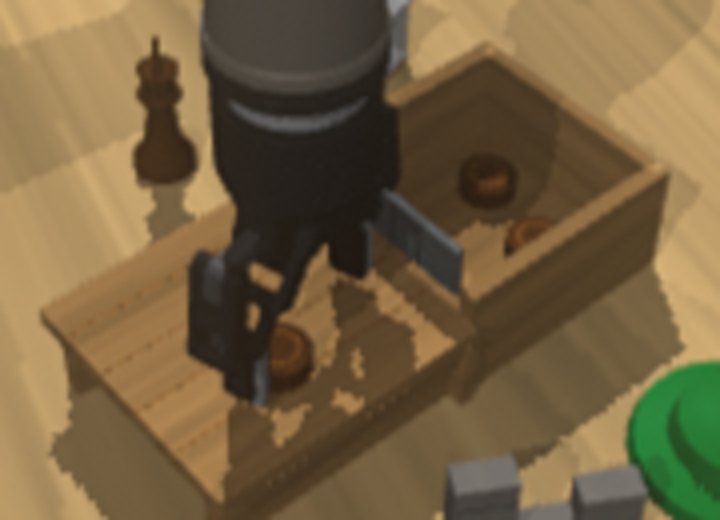

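View pics/wrist3.png

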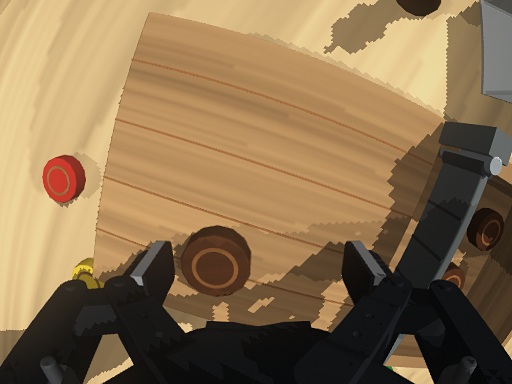

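The tips are clear of the deck and the piece sits between the fingers with a gap behind it. I'll start pushing.

Request:
apply_moves(
  deltas=[
    {"xyz": [0.0042,0.0027,0],"turn": 0},
    {"xyz": [0.0042,0.0027,0],"turn": 0},
    {"xyz": [0.0042,0.0027,0],"turn": 0},
    {"xyz": [0.0042,0.0027,0],"turn": 0},
    {"xyz": [0.0042,0.0027,0],"turn": 0},
    {"xyz": [0.0042,0.0027,0],"turn": 0},
    {"xyz": [0.0042,0.0027,0],"turn": 0},
    {"xyz": [0.0042,0.0027,0],"turn": 0},
    {"xyz": [0,0,0],"turn": 0},
  ],
)

```text
clock: 4.17
tcp_pos: [0.5302, -0.0775, 0.2207]
orientation: [1.491, 2.765, 0.001]
contact_force: [-0.5, -2.2, 0.6]
grip_width: 0.0854
```

```bash
python3 look.py 4 wrist side
python3 -c "
import cv2
a=cv2.imread('pics/side4.png')[170:300,180:360];cv2.imwrite('pics/s4z.png',cv2.resize(a,None,fx=4,fy=4,interpolation=cv2.INTER_CUBIC))"
```

```text
4.1667 [ 0.5302 -0.0775  0.2207] y [0.8356 0.5493 0.0008] 0.5815511377423515 z [ 0.0007  0.0004 -1.    ] [-0.4931 -2.2308  0.5911] 0.08541069821009208
```

View pics/s4z.png

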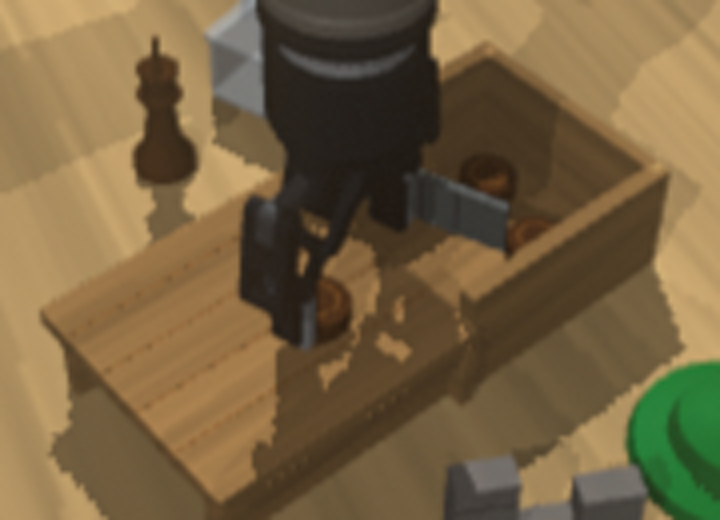

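View pics/wrist4.png

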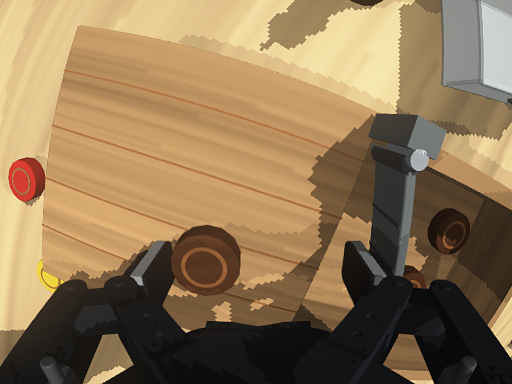

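The gate is being held partly open and the piece, at (205,258), follows the rear pad. I'll continue.

Request:
apply_moves(
  deltas=[
    {"xyz": [0.0042,0.0027,0],"turn": 0},
    {"xyz": [0.0042,0.0027,0],"turn": 0},
    {"xyz": [0.0042,0.0027,0],"turn": 0},
    {"xyz": [0.0042,0.0027,0],"turn": 0},
    {"xyz": [0.0042,0.0027,0],"turn": 0},
    {"xyz": [0.0042,0.0027,0],"turn": 0},
    {"xyz": [0,0,0],"turn": 0},
    {"xyz": [0,0,0],"turn": 0},
  ],
)

```text
clock: 4.93
tcp_pos: [0.5552, -0.0619, 0.2208]
orientation: [1.492, 2.764, 0.001]
contact_force: [0.3, -2.1, -1.1]
grip_width: 0.0853
```

```bash
python3 look.py 5 wrist side
python3 -c "
import cv2
a=cv2.imread('pics/side5.png')[170:300,180:360];cv2.imwrite('pics/s5z.png',cv2.resize(a,None,fx=4,fy=4,interpolation=cv2.INTER_CUBIC))"
```

```text
4.9333 [ 0.5552 -0.0619  0.2208] y [0.8359 0.5488 0.001 ] 0.5809449941556104 z [ 0.0011  0.     -1.    ] [ 0.3359 -2.1068 -1.0622] 0.08527057440499633
```

View pics/s5z.png

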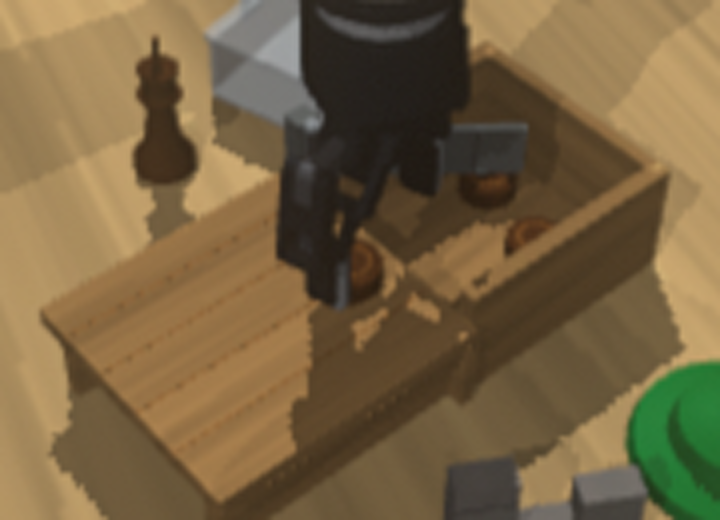

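View pics/wrist5.png

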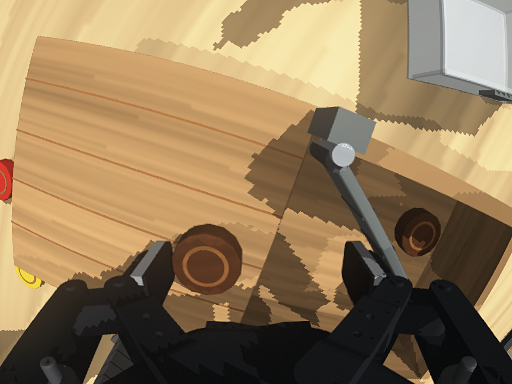

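The gate is at about 1 rad, well clear of the piece at (207,258), which is about 30 mm short of the edge. I'll push it over.

Request:
apply_moves(
  deltas=[
    {"xyz": [0.0042,0.0027,0],"turn": 0},
    {"xyz": [0.0042,0.0027,0],"turn": 0},
    {"xyz": [0.0042,0.0027,0],"turn": 0},
    {"xyz": [0.0042,0.0027,0],"turn": 0},
    {"xyz": [0.0042,0.0027,0],"turn": 0},
    {"xyz": [0.0042,0.0027,0],"turn": 0},
    {"xyz": [0.0042,0.0027,0],"turn": 0},
    {"xyz": [0.0042,0.0027,0],"turn": 0},
    {"xyz": [0.0042,0.0027,0],"turn": 0},
    {"xyz": [0,0,0],"turn": 0},
    {"xyz": [0,0,0],"turn": 0},
  ],
)

```text
clock: 5.95
tcp_pos: [0.5931, -0.0373, 0.221]
orientation: [1.491, 2.764, 0.002]
contact_force: [0.8, -1.4, -0.2]
grip_width: 0.0855
```

```bash
python3 look.py 6 wrist side
python3 -c "
import cv2
a=cv2.imread('pics/side6.png')[170:300,180:360];cv2.imwrite('pics/s6z.png',cv2.resize(a,None,fx=4,fy=4,interpolation=cv2.INTER_CUBIC))"
```

```text
5.95 [ 0.5931 -0.0373  0.221 ] y [0.8358 0.549  0.0017] 0.5811583051995224 z [ 0.0017  0.0005 -1.    ] [ 0.8475 -1.4242 -0.2463] 0.08552108406733011
```

View pics/s6z.png

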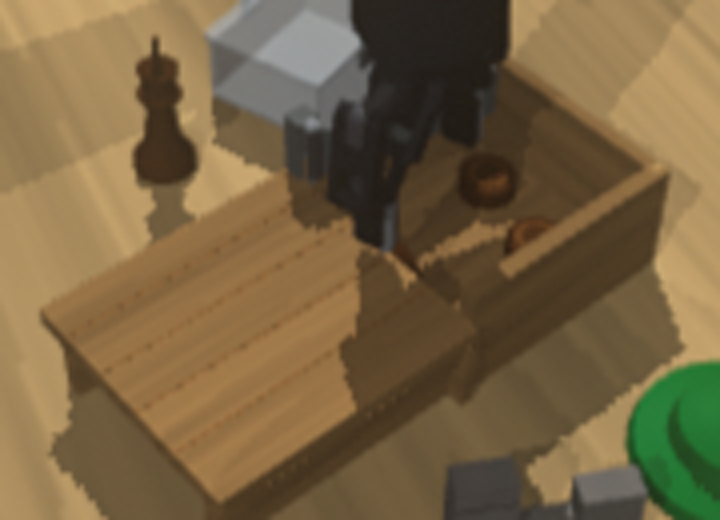

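View pics/wrist6.png

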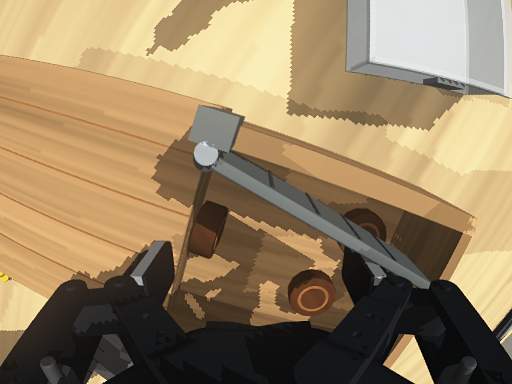

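The piece dropped into the bin and rests on edge against the deck wall at (210,230), below gate height. Now I'll lift straight out.

Request:
apply_moves(
  deltas=[
    {"xyz": [0,0,0.01],"turn": 0},
    {"xyz": [0,0,0.02],"turn": 0},
    {"xyz": [0,0,0.03],"turn": 0},
    {"xyz": [0,0,0.03],"turn": 0},
    {"xyz": [0,0,0.03],"turn": 0},
    {"xyz": [0,0,0.02],"turn": 0},
    {"xyz": [0,0,0],"turn": 0},
    {"xyz": [0,0,0],"turn": 0},
    {"xyz": [0,0,0],"turn": 0},
    {"xyz": [0,0,0],"turn": 0},
    {"xyz": [0,0,0],"turn": 0},
    {"xyz": [0,0,0],"turn": 0},
  ],
)

```text
clock: 7.05
tcp_pos: [0.5921, -0.0376, 0.3597]
orientation: [-1.491, -2.763, 0.001]
contact_force: [-0.3, -0.2, 0.6]
grip_width: 0.0855
```

Request:
apply_moves(
  deltas=[
    {"xyz": [-0.02,-0.02,0.01],"turn": 0},
    {"xyz": [-0.02,-0.02,0.01],"turn": 0},
    {"xyz": [-0.02,-0.02,0.01],"turn": 0},
    {"xyz": [0,0,0],"turn": 0},
    {"xyz": [0,0,0],"turn": 0},
    {"xyz": [0,0,0],"turn": 0},
  ],
)

```text
clock: 7.55
tcp_pos: [0.5326, -0.0973, 0.3905]
orientation: [-1.492, -2.765, -0.001]
contact_force: [0.9, 0.6, 0.5]
grip_width: 0.0857
```

```bash
python3 look.py 7 wrist scene side
python3 -c "
import cv2
a=cv2.imread('pics/side7.png')[150:350,180:400];cv2.imwrite('pics/s7z.png',cv2.resize(a,None,fx=3,fy=3,interpolation=cv2.INTER_CUBIC))"
```

```text
7.55 [ 0.5326 -0.0973  0.3905] y [0.8359 0.5489 0.0003] 0.5810130266517 z [ 0.0001  0.0005 -1.    ] [0.9284 0.5641 0.4852] 0.08573267548912296
```

View pics/s7z.png

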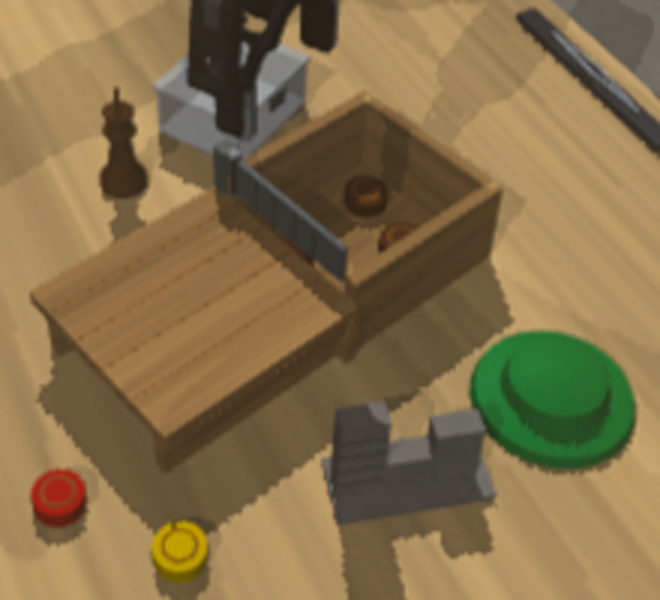

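View pics/wrist7.png

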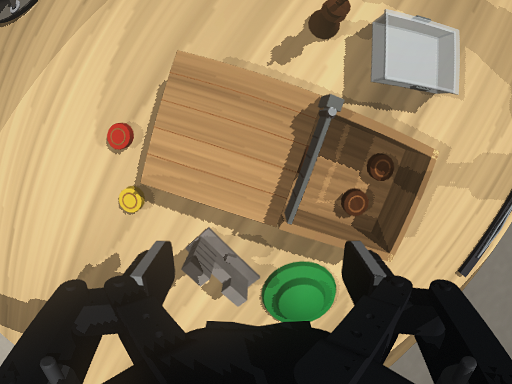

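The gate is shut and the bystanders are unmoved, but the piece is hidden behind the gate. I'll look from the bin side.

Request:
apply_moves(
  deltas=[
    {"xyz": [0.03,0.008,0],"turn": 0},
    {"xyz": [0.03,0.008,0],"turn": 0},
    {"xyz": [0.03,0.008,0],"turn": 0},
    {"xyz": [0.03,0.008,0],"turn": 0},
    {"xyz": [0.03,0.008,0],"turn": 0},
    {"xyz": [0,0,0],"turn": 0},
    {"xyz": [0,0,0],"turn": 0},
    {"xyz": [0,0,0],"turn": 0},
  ],
)

```text
clock: 8.37
tcp_pos: [0.6822, -0.0569, 0.3897]
orientation: [-1.49, -2.764, 0.001]
contact_force: [-0.5, -0.3, -0.7]
grip_width: 0.0854
```

```bash
python3 look.py 8 wrist scene
python3 -c "
import cv2
a=cv2.imread('pics/scene8.png')[140:310,130:330];b=cv2.imread('pics/scene0.png')[140:310,130:330]
import numpy as np
cv2.imwrite('pics/sc8z.png',cv2.resize(np.hstack([b,a]),None,fx=2,fy=3,interpolation=cv2.INTER_CUBIC))"
```

```text
8.3667 [ 0.6822 -0.0569  0.3897] y [ 0.8353  0.5498 -0.0013] 0.5821736062022442 z [-0.0018  0.0003 -1.    ] [-0.4652 -0.3189 -0.7106] 0.0854336215888966
```

View pics/wrist8.png

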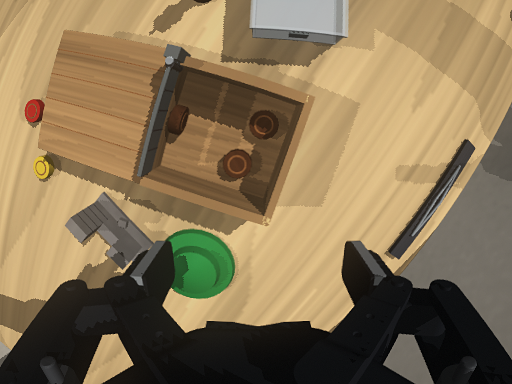

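View pics/sc8z.png

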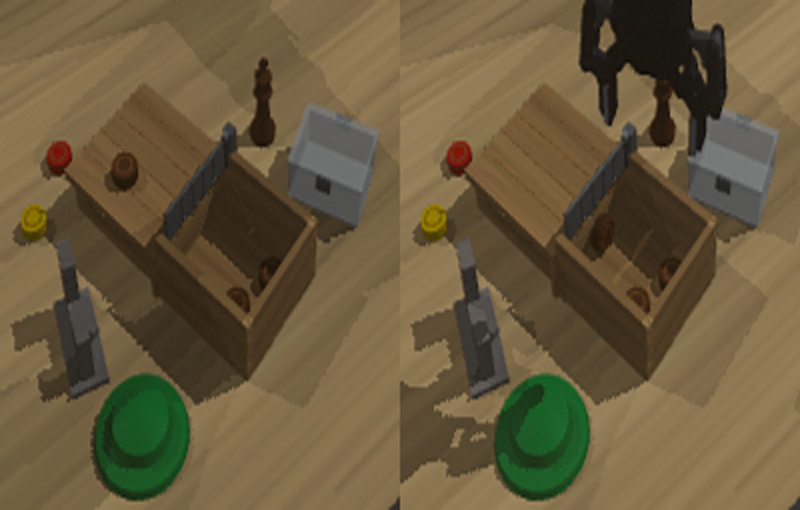

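```bash
cat > m5.py <<'E'
from h import *
o=np.array([.5603,-.0591]);th=.2639
R=np.array([[np.cos(th),-np.sin(th)],[np.sin(th),np.cos(th)]])
x,e=tri(ray("scene",(130+(602-400)/2,140+232/3)),ray("wrist",(179,120)))
print(x,e,R.T@(x[:2]-o))
import cv2
from bench import grab_frame
a=cv2.imread("pics/scene8.png")[...,::-1]; b=grab_frame("scene")
print(np.abs(a.astype(int)-b)[200:240,215:260].max())
E
python3 m5.py
```

```text
[ 0.57119496 -0.05378068  0.02614045] [np.float64(0.00020977050223388463), np.float64(0.00020977050223379293)] [0.0119053  0.00229324]
5
```

```bash
python3 -c "
from bench import r
print(r.hand_in())"
```

```text
the job is handed in; nothing more can be done
None
```

The draughtsman is in the bin, the gate has swung shut, and I handed the job in at about 8.5 s. No verdict was reported.

- **What I did:** I found the tray and the piece from the scene, side and wrist views. I lowered the open gripper with one finger behind the piece and the other just before the gate. One straight move, turned about 18° from the tray's x axis, opened the gate and slid the piece over the edge. I then lifted straight up so the gate could close.
- **The piece:** It stands on edge against the deck wall, at about tray x 12, y 2 mm, with its centre 26 mm above the shelf. Two successive pictures showed no movement. It is not lying flat.
- **The gate and surroundings:** The king, ruin, case and hill look unmoved compared with the first picture. The fingers are clear of everything.
- **During the push:** The pictures showed the gate well clear of the piece, at about 1 rad by eye with the piece still 30 mm short of the edge. The force on the tool stayed near 2 N in the readings I took.
- **Not measured directly:** I could not read the gate angle or the finger-to-gate force; I judged both from the pictures and the wrist force.
- **Where checks disagreed:** Two early wrist-view points, the gate end and the post top, were 10 to 15 mm off the tray fit. I put that down to misread pixels, because the deck corners and the gate pin agreed to 2 mm in that view.

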